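# Turn the jar carousel to bring the dropper bottle to the index

### The arm

A 7-joint arm with a two-finger parallel gripper is mounted at the origin on the work surface; the furniture and walls round the work are solid. World frame = base frame: x ahead of the robot, y to its left, z up, the work surface at z = 0. Lengths are in m, angles in rad, forces in N, time in s.
With the tool pointing down it reaches from about 0.4 to 0.875 m from the base axis. Payload 19.3 kg.
Tool frame: the origin (TCP) lies midway between the tips of the shut fingers; the grasp point (between the pads) lies bot.tcp_to_grasp behind it (bot.tcp_to_grasp is the distance from the TCP to the grasp point, in m); z points along the fingers, y is the line along which they close (so a half turn about z gives the same grasp; the last joint's range is limited). The gripper opens to 85 mm and grips with 20 to 120 N. Pads are 22 mm wide; open, the fingers measure 114 mm over their backs; the gripper's body (76 mm by 85 mm) begins 54 mm behind the grasp point. The pads swing forward as they close: fully open they stand 13 mm farther back than shut.
Start: joints at [1.184, 0.521, -0.036, 1.599, 0.021, 1.021, -0.113], TCP at [0.195, -0.594, 0.231] pointing down, gripper open.
Joint ranges: [-2.91, 2.91], [-0.3, 2.13], [-1.5, 1.42], [0.17, 2.43], [-1.26, 4.41], [0.16, 1.93], [-2.52, 2.52]. Speed limits (rad/s): [1.89, 1.89, 2.39, 2.39, 3.01, 3.01, 3.01].

### API

Orientations are given as [roll, pitch, yaw] about the fixed x, y, z axes, in that order (R = Rz(yaw) Ry(pitch) Rx(roll)).
In Python, from workcell import observe, imaging, bot gives the robot as it stands.
- The arm moves only by the tool send_rows, never from a script. Its argument "plan" is text: rows parted by semicolons, each of 7 numbers parted by spaces: the shift along the tool's x, y, z in m, then the turn, a rotation vector about the tool's x, y, z in degrees, then the finger opening in m, from 0 to 0.0854. In form: dx dy dz rx ry rz claw; .... A call has 1 to 10 rows; each row is the pose to reach, as a shift and turn from the pose commanded when the call began, along the tool's axes at that moment; what a row does not reach only later rows make up. A row lasts 1/12 s, in which the tool goes at most 41.7 mm and 7.16 degrees, less where a joint would pass 70% of its speed; a pose out of reach is approached as far as the arm can. A call with a gripper value outside its range is refused whole. The fingers move at their own pace and stop on an object; "grip_force" is the grip in N (left out, the last holds). Time passes only in rows, so rows that repeat a pose let the fingers close. It gives the time, the measured TCP pose, the force, the opening and the grip force at its end, in the units of the state.
- observe(): the state, without advancing time (a new reading comes with each control period).
- imaging.grab_frame(name): name is "side" or "top"; returns a dict with "color" (400x640x3 uint8, red, green, blue), "fx", "fy", "cx", "cy" (pixels), "eye" and "orientation" of the camera in the world. Camera axes: x right, y down, z forward; pixel columns grow to the right and rows downward; lengths in m; the calibration is good to about 2 mm. A picture is of the moment at which its call begins. There is no depth.
- bot.job_done(): hands the job in; it is judged then, once.
The state is a dict: "clock": time; "qpos": joint angles; "qd": joint speeds; "joint_efforts": joint torques, N m; "position": TCP position; "tool_rot": TCP orientation; "force": force on the tool from outside, world axes, zero at the start; "moment": the same for the moment, N m; "grip_width": finger opening in m; "finger_force": force on a finger pad.
Only numpy, scipy, OpenCV 4.12 (cv2) and the standard library are available. Lean on these libraries where they do the work, as an engineer would, in place of code of your own. Each camera call takes 0.05 s, during which the arm holds its last target. There are 200 camera calls.

### The job

Push on an arm of the jar carousel's cross handle with one fingertip and turn it, gently and either way round, until the dropper bottle stands right in line with the upright index blade fixed beside the tray. Nothing is gripped or lifted: touch only the cross handle, keep the bottle and the three jars standing on their pads, and leave the other things on the bench where they are. Finish with the carousel at rest and the robot clear of it.

Things in the scene. Friction and masses are not known exactly. Their poses are not given: they have to be found in the camera images.
- stand: fixed steel foot of the carousel: a disc 110 mm wide with a post up to the tray. Origin on the bench on the upright turning axis. A bar under the tray runs along its own -x and carries the index, an upright pointed blade 113 mm from the axis (beyond the tray's edge), 16 mm wide, from 88 to 141 mm above the bench, on the robot's side of the tray. Not to be touched
- index_place (a point): the place on the tray in line with the index, 60 mm from the axis and 111.5 mm above the bench: where the centre of the dropper bottle's underside must come to be
- turner (a joint): turning angle of the carousel (column, tray and cross handle together) in rad: 0 at the start, growing counter-clockwise seen from above, no end stops. It turns stiffly with drag (0.09 N m to move it, plus 0.2 N m for each rad/s: about 5 N on an arm 58 mm from the axis at 1 rad/s), does not coast or spring back, and stays where it is left
- tray: round wooden tray, 184 mm wide, 12 mm thick, top 110 mm above the bench, turning with the handle. Origin on the turning axis at bench level. Four black round pads (56 mm wide, 1.5 mm high) are centred 60 mm from the axis along its own +x, +y, -x and -y. Not to be touched
- cross_handle: handle above the jars, the only part to push: four level round steel arms, 10 mm thick, centre line 248 mm above the bench, each ending in a black 18 mm ball 82 mm from the axis; hub 34 mm wide, top at 269 mm. Arms point between the pads: along (+x+y), (-x+y), (-x-y), (+x-y) of its frame (origin on the axis at bench level). The gaps between arms are free down to the bottle's top at 214 mm
- dropper_bottle: slender amber dropper bottle with a black pipette cap, 33 mm wide, 102 mm high, on one of the four pads, loose. Origin at the centre of its underside
- jar_a: squat screw-top jar, 48 mm wide, 62 mm high, loose on a pad. Origin at the centre of its underside
- jar_b: squat screw-top jar, 52 mm wide, 68 mm high, loose on a pad. Origin at the centre of its underside
- jar_c: squat screw-top jar, 48 mm wide, 74 mm high, loose on a pad. Origin at the centre of its underside
- mug: mug, 82 mm wide and 91 mm high, on the bench; bystander. Origin at the centre of its underside
- water_glass: low drinking glass, 77 mm wide, 60 mm high, on the bench; bystander. Origin at the centre of its underside
- pliers: pliers lying on the bench, 202 mm long, 28 mm high; bystander. Origin under their middle
- tape_roll: roll of dark tape lying flat, 53 mm wide, 19 mm high; bystander. Origin at the centre of its underside

How it is judged:
By the outcome, as a careful person would: the job done as asked, in the order asked, and still so for the second after the job is handed in, with the robot touching nothing.
It also fails if it takes over 40 s, if anything falls off the work surface, if the arm or the gripper's body presses on something with over 40 N, if the wrist force passes 120 N, or if a joint passes its speed limit or range.

## Working session

There is one attempt and no reset: what is moved stays moved. The work goes in short steps, Python scripts to look and compute and a tool call to move; the robot and the scene stay as the last step left them, time stands still between calls to the robot, and variables do not carry over. Pictures are saved under pics/ and viewed, at most 10 in all, crops included, and the job is handed in when it is done.

Besides the shell and the picture viewer there is one more tool, called after "Call:" as name(argument=value, ...) on one line, values as JSON. send_rows: Moves the arm, as the interface text tells. Its arguments: {"type":"object","properties":{"plan":{"type":"string"},"grip_force":{"type":"number"}},"required":["plan"]}

```bash
mkdir -p pics
python3 - <<'E'
from workcell import observe, imaging, bot
import cv2
s=observe(); print(s)
for n in("side","top"):
    f=imaging.grab_frame(n); cv2.imwrite(f"pics/{n}0.png",f["color"][...,::-1]); print(n,{k:v for k,v in f.items() if k!="color"})
print(bot.tcp_to_grasp)
E
```

```text
{'clock': 0.0, 'qpos': array([ 1.18381811,  0.52202444, -0.03633446,  1.59999103,  0.02117058,
        1.02108043, -0.11278368]), 'qd': array([ 9.09677476e-05,  8.86116931e-04, -8.87851460e-04,  2.01313049e-04,
       -5.10639169e-04, -2.68968502e-04,  6.04253014e-04]), 'joint_efforts': array([ 3.82660401e-04, -9.27098179e+01,  1.98056102e+00, -3.69927871e+01,
        1.80285482e-02,  8.23710579e-03,  8.44988881e-05]), 'position': array([ 0.19456737, -0.59359894,  0.23072522]), 'tool_rot': array([-3.14047409e+00,  5.03800950e-05,  3.16775022e-01]), 'force': array([-0.16309295, -0.55325583, -0.21759477]), 'moment': array([ 0.00065772,  0.02443035, -0.0027203 ]), 'finger_force': 0.0, 'grip_width': 0.08557038159960004}
side {'fx': 476.98941292338617, 'fy': 476.98941292338617, 'cx': 319.37088449004136, 'cy': 202.81126382278032, 'eye': array([-0.03660906,  0.6262208 ,  0.99003566]), 'orientation': array([-2.42102319,  0.01275671, -2.47786761])}
top {'fx': 394.2979078675622, 'fy': 394.2979078675622, 'cx': 323.75098749846137, 'cy': 198.3658715900966, 'eye': array([0.31523495, 0.00891512, 1.18758495]), 'orientation': array([-3.03344219,  0.02520913, -1.58520669])}
0.0187
```

View pics/side0.png

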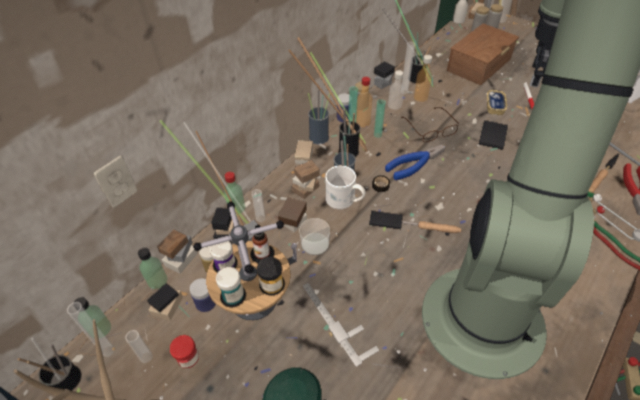

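View pics/top0.png

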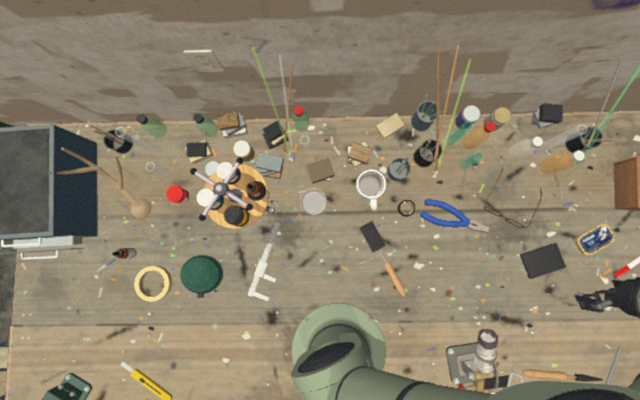

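The carousel stands at about (240,260) in the side view and (225,195) in the top view. I'll enlarge both.

Run:
```python
import cv2
import numpy as np
a=cv2.imread("pics/side0.png")[190:330,180:340]; b=cv2.imread("pics/top0.png")[140:245,175:295]
cv2.imwrite("pics/c1.png",cv2.resize(a,None,fx=4.2,fy=4.2,interpolation=cv2.INTER_CUBIC))
cv2.imwrite("pics/c2.png",cv2.resize(b,None,fx=5.6,fy=5.6,interpolation=cv2.INTER_CUBIC))
```

```text
(no output)
```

View pics/c1.png

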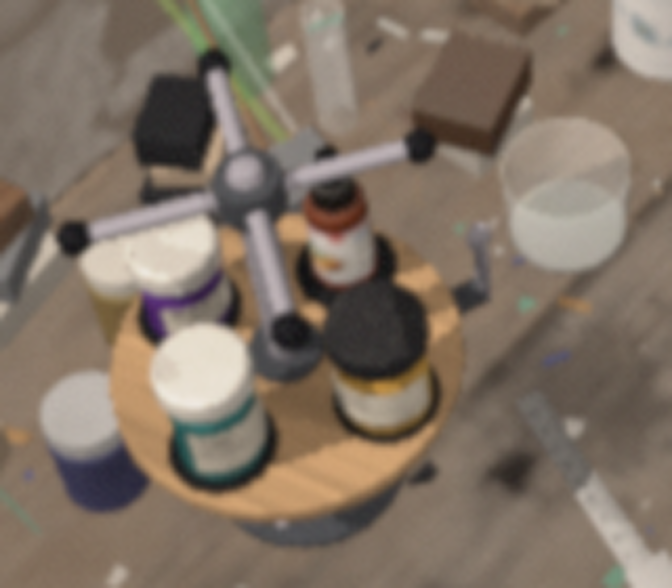

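View pics/c2.png

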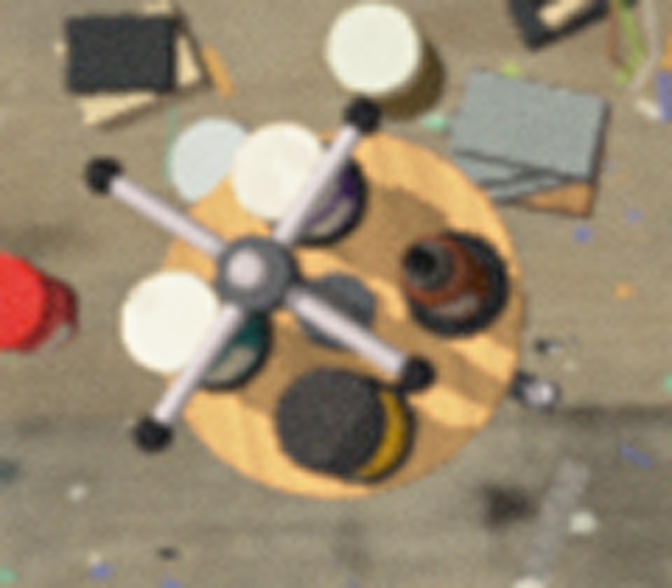

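Side crop: balls at (214,62), (420,145), (291,330), (73,237), bottle cap at (335,185), blade at about (480,228) to (470,293). Top crop: balls at (104,174), (362,116), (416,373), (153,433), bottle cap at (428,263), blade at about (520,385) to (545,392). Next I'll fit the model and overlay it.

```bash
cat > h.py <<'E'
import numpy as np, cv2
from scipy.spatial.transform import Rotation as R
from scipy.optimize import least_squares
CAM={'side':dict(f=476.98941,c=(319.37088,202.81126),eye=[-0.03660906,0.6262208,0.99003566],o=[-2.42102319,0.01275671,-2.47786761],off=(180,190),k=4.2),
'top':dict(f=394.29791,c=(323.75099,198.36587),eye=[0.31523495,0.00891512,1.18758495],o=[-3.03344219,0.02520913,-1.58520669],off=(175,140),k=5.6)}
def proj(n,P):
    c=CAM[n]; q=(np.atleast_2d(P)-c['eye'])@R.from_euler('xyz',c['o']).as_matrix()
    return q[:,:2]/q[:,2:]*c['f']+c['c']
def crop(n,uv): c=CAM[n]; return (uv-c['off']+.5)*c['k']-.5
def pix(n,uv): c=CAM[n]; return (np.array(uv,float)+.5)/c['k']-.5+c['off']
def balls(x,y,a,z=.248):
    t=a+np.pi/4+np.arange(4)*np.pi/2
    return np.c_[x+.082*np.cos(t),y+.082*np.sin(t),0*t+z]
def tri(us,ut,p0=(.3,.3,.15)):
    r=least_squares(lambda P:np.r_[(proj('side',P)-us).ravel(),(proj('top',P)-ut).ravel()],p0); return r.x,r.fun
E
python3 - <<'E'
from h import *
from itertools import product
S=pix('side',[(214,62),(420,145),(291,330),(73,237)]); T=pix('top',[(104,174),(362,116),(416,373),(153,433)])
# match: side order far-left.. try all orderings (cyclic, either sense)
best=None
for i,j in product(range(4),range(2)):
    p=np.roll(np.arange(4),i); p=p if j==0 else p[::-1]
    X=[tri(S[k],T[p[k]]) for k in range(4)]
    e=sum((x[1]**2).sum() for x in X)
    if best is None or e<best[0]: best=(e,p,[x[0] for x in X])
print(best[0],best[1]);print(np.round(best[2],4), np.mean(best[2],0))
Tm=T[best[1]]
B=np.array(best[2]); m=B.mean(0)
def res(v):
    P=balls(*v[:4]); 
    o=[]
    for n,U in(('side',S),('top',Tm)):
        d=proj(n,P)[:,None]-U[None]; k=(d**2).sum(-1).argmin(1); o.append(d[np.arange(4),k].ravel())
    return np.concatenate(o)
a0=np.arctan2(*(B[0]-m)[1::-1])-np.pi/4
r=least_squares(res,[m[0],m[1],a0,.248]); print('axis,a,z',r.x,'res',np.round(r.fun,2))
x,y,a,z=r.x
print('base',np.hypot(x,y))
print('bottlecap top', tri(pix('side',(333,160)),pix('top',(428,260))))
print('blade', tri(pix('side',(480,226)),pix('top',(520,383))),tri(pix('side',(480,226)),pix('top',(545,392))))
for k in range(4):
  t=a+k*np.pi/2; P=[x+.06*np.cos(t),y+.06*np.sin(t),.1115]
  print('pad',k,np.round(np.degrees(t)%360,1),crop('side',proj('side',P)),crop('top',proj('top',P)))
for d in range(-180,0,10):
  t=np.radians(d); u=np.array([np.cos(t),np.sin(t)])
  print(d,*[np.round(crop(n,proj(n,np.r_[[x,y]+.113*u,h]))[0]) for n in('side','top') for h in(.088,.141)])
E
```

```text
0.22460076747001584 [1 2 3 0]
[[0.5139 0.2352 0.2505]
 [0.4013 0.2113 0.2472]
 [0.3774 0.3248 0.2472]
 [0.4914 0.3489 0.2475]] [0.44601213 0.28001179 0.24808005]
axis,a,z [ 0.44603453  0.28001225 -1.36469554  0.24810803] res [-0.06  0.57  0.31 -0.11 -0.25 -0.25 -0.23 -0.26  0.25 -0.11 -0.1   0.01
 -0.07  0.16  0.01  0.25]
base 0.52664377229612
bottlecap top (array([0.45824271, 0.21735084, 0.19772677]), array([ 0.1318414 ,  0.02738459, -0.09022322, -0.13405864]))
blade (array([0.40078783, 0.18019157, 0.15039309]), array([-1.58366424, -0.27342111,  1.05770367,  1.63660495])) (array([0.40220777, 0.17312136, 0.14046268]), array([ 0.24033508,  0.04106044, -0.15995466, -0.24802489]))
pad 0 281.8 [[345.81178419 264.51586457]] [[456.03626077 283.59451446]]
pad 1 11.8 [[189.45387857 308.16421473]] [[314.09097321 193.34049968]]
pad 2 101.8 [[222.91533884 441.76009932]] [[218.95251534 337.10202641]]
pad 3 191.8 [[386.87414052 393.57158134]] [[361.17398618 428.79468099]]
-180 [455. 492.] [448. 437.] [347. 541.] [320. 539.]
-170 [478. 463.] [472. 408.] [386. 537.] [361. 535.]
-160 [494. 431.] [489. 376.] [424. 526.] [401. 524.]
-150 [503. 399.] [499. 343.] [460. 509.] [438. 506.]
-140 [506. 367.] [502. 310.] [492. 486.] [472. 481.]
-130 [503. 336.] [498. 278.] [520. 457.] [501. 452.]
-120 [493. 306.] [488. 249.] [543. 425.] [525. 417.]
-110 [478. 280.] [473. 222.] [559. 389.] [542. 380.]
-100 [458. 256.] [451. 198.] [569. 351.] [553. 340.]
-90 [433. 237.] [426. 178.] [572. 312.] [557. 299.]
-80 [404. 221.] [396. 163.] [569. 273.] [553. 259.]
-70 [373. 210.] [364. 152.] [559. 236.] [542. 220.]
-60 [339. 204.] [329. 146.] [542. 202.] [525. 183.]
-50 [305. 203.] [293. 144.] [520. 170.] [502. 151.]
-40 [270. 207.] [257. 148.] [493. 144.] [473. 123.]
-30 [235. 215.] [221. 157.] [461. 123.] [440. 101.]
-20 [202. 228.] [186. 170.] [427. 107.] [404.  85.]
-10 [171. 246.] [154. 188.] [389.  98.] [365.  75.]
```

The pads and blade match the model: axis (0.446, 0.280), bottle on the pad at −78°, blade near −112.5°. I'll check the blade bearing once with outlines before moving.

Run:
```python
from h import *
x,y=.44603,.28001
rows=[]
for n,c in(('side',(293,251)),('top',(270,208))):
    im=cv2.imread(f"pics/{n}0.png"); k=16; o=np.array(c)-12
    t=cv2.resize(im[o[1]:o[1]+25,o[0]:o[0]+25],None,fx=k,fy=k,interpolation=cv2.INTER_CUBIC)[:,:]
    t=t[:288]
    L=t.copy()
    for d,col in((-109,(0,255,0)),(-113,(0,0,255)),(-117,(255,0,0))):
        a=np.radians(d);r=np.array([np.cos(a),np.sin(a)]);tt=np.array([-r[1],r[0]])
        P=[np.r_[[x,y]+.113*r+s*tt,h] for s,h in((-.008,.088),(-.008,.128),(0,.141),(.008,.128),(.008,.088))]
        cv2.polylines(L,[np.int32((proj(n,P)-o+.5)*k)],True,col,1)
    rows.append(np.hstack([t,L])[:,:800])
cv2.imwrite("pics/b.png",np.vstack(rows))
```

```text
(no output)
```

View pics/b.png

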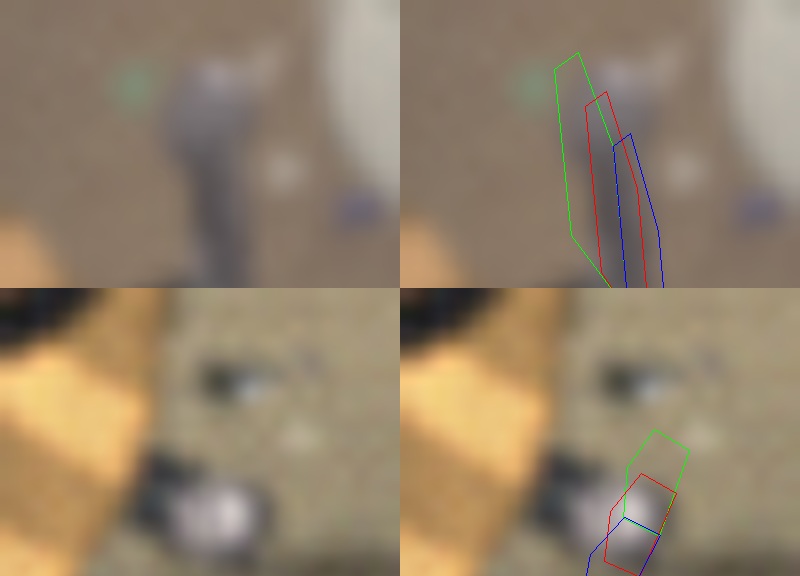

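The outlines agree with the blade at about −112.7°, so the turn needed is about −34° (clockwise). I'll push the arm at −33° from its counter-clockwise side, with the gripper shut. First comes lifting and swinging over.

Call:
send_rows(plan="0.02 -0.016 -0.035 0 0 -3 0; 0.05 -0.04 -0.065 0 0 -9 0; 0.08 -0.065 -0.09 0 0 -15 0; 0.115 -0.092 -0.11 0 0 -21 0; 0.15 -0.12 -0.125 0 0 -27 0; 0.185 -0.148 -0.14 0 0 -33 0; 0.22 -0.176 -0.15 0 0 -39 0; 0.255 -0.204 -0.15 0 0 -45 0; 0.29 -0.232 -0.15 0 0 -51 0; 0.32 -0.256 -0.15 0 0 -57 0", grip_force=40)

```text
clock: 0.93
position: [0.3991, -0.2805, 0.3807]
tool_rot: [3.141, 0.001, 1.316]
force: [0.2, -1.2, 0.3]
grip_width: 0.0
finger_force: 0.0
```

Call:
send_rows(plan="0.035 -0.005 0 0 0 -6 0; 0.07 -0.01 0 0 0 -12 0; 0.105 -0.015 0 0 0 -18 0; 0.14 -0.02 0 0 0 -24 0; 0.175 -0.025 0 0 0 -30 0; 0.21 -0.03 0 0 0 -36 0; 0.245 -0.035 0 0 0 -42 0; 0.28 -0.04 0 0 0 -48 0; 0.315 -0.045 0 0 0 -54 0; 0.349 -0.051 0 0 0 -60 0")

```text
clock: 1.77
position: [0.4384, 0.0698, 0.3803]
tool_rot: [-3.142, 0.0, 2.364]
force: [1.6, 0.9, -0.1]
grip_width: -0.0001
finger_force: 0.0
```

Run:
```python
from workcell import observe
s=observe(); print(s['qpos'],s['position'],s['tool_rot'],s['force'])
```

```text
[ 0.42247053  0.13615412 -0.79085505  1.7988104   0.10214582  1.2482169
  0.39671673] [0.43843223 0.06979596 0.38029943] [-3.14158846e+00  2.28137794e-04  2.36372328e+00] [ 1.58763016  0.89722027 -0.14914203]
```

Call:
send_rows(plan="0.015 0.027 0 0 0 -3 0; 0.03 0.055 0 0 0 -6 0; 0.045 0.083 0 0 0 -9 0; 0.06 0.11 0 0 0 -11.6 0; 0.075 0.138 0 0 0 -11.6 0; 0.087 0.164 0 0 0 -11.6 0; 0.087 0.164 0 0 0 -11.6 0; 0.087 0.164 0 0 0 -11.6 0; 0.087 0.164 0.03 0 0 -11.6 0; 0.087 0.164 0.06 0 0 -11.6 0")

```text
clock: 2.6
position: [0.493, 0.2451, 0.3204]
tool_rot: [3.14, 0.002, 2.56]
force: [1.4, 0.5, -1.1]
grip_width: -0.0001
finger_force: 0.0
```

Run:
```python
from workcell import observe,imaging
import cv2,numpy as np
s=observe(); print(s['qpos'],s['position'],s['tool_rot'],s['force'])
a=imaging.grab_frame('side')['color'][150:330,160:360,::-1]; b=imaging.grab_frame('top')['color'][110:260,150:350,::-1]
cv2.imwrite('pics/d1.png',cv2.resize(np.hstack([a[:150],b]),None,fx=2,fy=2))
```

```text
[ 0.05068419  0.41909065 -0.85288019  1.65478778  0.33406213  1.21836575
  0.11379909] [0.49302744 0.24510804 0.3203607 ] [3.13985722e+00 1.74998455e-03 2.56028816e+00] [ 1.42006604  0.50386705 -1.14368519]
```

View pics/d1.png

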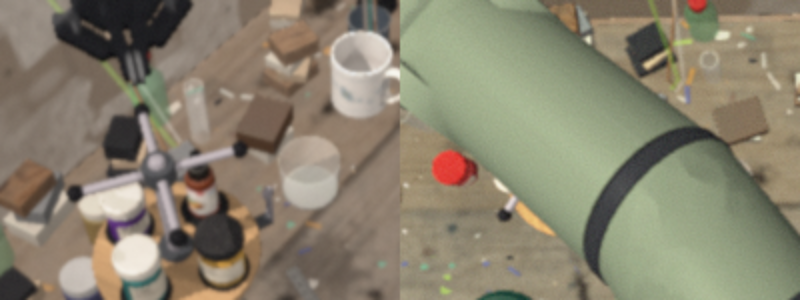

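The gripper is above the carousel and clear of it, but it lags behind the command. The top view is blocked by the forearm. I'll hold to let it settle.

Call:
send_rows(plan="0 0 0 0 0 0 0; 0 0 0 0 0 0 0; 0 0 0 0 0 0 0")

```text
clock: 2.95
position: [0.4932, 0.2459, 0.322]
tool_rot: [3.14, 0.001, 2.561]
force: [-0.5, 0.2, 0.2]
grip_width: 0.0
finger_force: 0.0
```

Call:
send_rows(plan="0 0.013 0 0 0 0 0; 0 0.026 0 0 0 0 0; 0 0.039 0 0 0 0 0; 0 0.039 0 0 0 0 0; 0 0.039 0 0 0 0 0; 0 0.039 0 0 0 0 0")

```text
clock: 3.45
position: [0.514, 0.2781, 0.3209]
tool_rot: [3.141, 0.0, 2.561]
force: [-0.4, -1.0, -0.3]
grip_width: 0.0
finger_force: 0.0
```

Call:
send_rows(plan="0 0 0.02 0 0 0 0; 0 0 0.04 0 0 0 0; 0 0 0.06 0 0 0 0; 0 0 0.075 0 0 0 0; 0 0 0.087 0 0 0 0; 0 0 0.087 0 0 0 0; 0 0 0.087 0 0 0 0")

```text
clock: 4.03
position: [0.5141, 0.2781, 0.2337]
tool_rot: [-3.142, 0.0, 2.561]
force: [-0.2, 0.6, 0.8]
grip_width: -0.0004
finger_force: 0.0
```

Run:
```python
from workcell import observe,imaging
import cv2,numpy as np
s=observe(); print(s['qpos'],s['position'],s['tool_rot'],s['force'])
a=imaging.grab_frame('side')['color'][190:310,170:330,::-1]
cv2.imwrite('pics/d2.png',cv2.resize(a,None,fx=4,fy=4,interpolation=cv2.INTER_CUBIC))
```

```text
[-0.04937119  0.56001759 -0.80009238  1.67897202  0.44345975  1.09359148
  0.00852117] [0.51410214 0.27811126 0.23368675] [-3.14151618e+00  2.49512531e-05  2.56094679e+00] [-0.23334932  0.60978002  0.8466211 ]
```

View pics/d2.png

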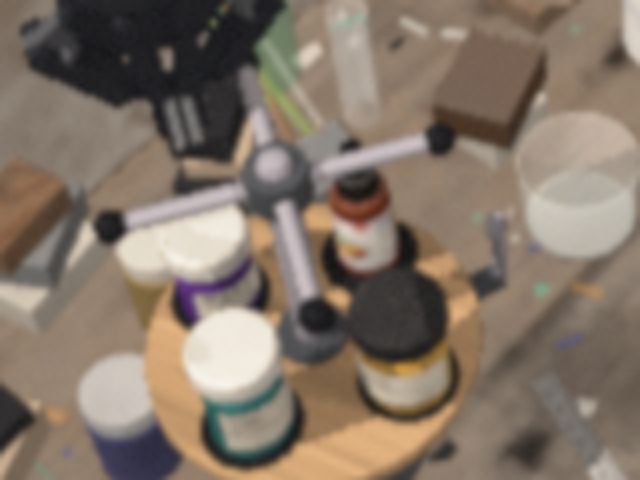

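The tip is down in the gap, left of the far arm in the side view and clear of the jars. I'll approach the arm.

Call:
send_rows(plan="0 -0.003 0 0 0 0 0; 0 -0.006 0 0 0 0 0; 0 -0.009 0 0 0 0 0; 0 -0.012 0 0 0 0 0; 0 -0.0135 0 0 0 0 0; 0 -0.0135 0 0 0 0 0; 0 -0.0135 0 0 0 0 0")

```text
clock: 4.67
position: [0.5067, 0.267, 0.2334]
tool_rot: [3.141, 0.0, 2.561]
force: [0.4, -0.1, -0.5]
grip_width: 0.0001
finger_force: 0.0
```

```bash
cat > plan.py <<'E'
import sys,numpy as np
from workcell import observe
s=observe(); print(np.round(s['position'],4),np.round(s['force'],1),np.round(s['moment'],2),s['clock'])
p=s['position'][:2]; y=s['tool_rot'][2]; d=np.array([.44603,.28001])-p
c=np.array([d@[np.cos(y),np.sin(y)],d@[np.sin(y),-np.cos(y)]]); print('c',c)
for f in map(float,sys.argv[1:]):
    a=np.radians(f);C,S=np.cos(a),np.sin(a)
    print(f,np.round(c-np.array([[C,-S],[S,C]])@c,4))
E
python3 plan.py 2 4 6 8 10 12 14 16 18 20
```

```text
[0.5067 0.267  0.2334] [ 0.4 -0.1 -0.5] [-0.    0.01 -0.03] 4.6667
c [ 0.05784513 -0.02237239]
2.0 [-0.0007 -0.002 ]
4.0 [-0.0014 -0.0041]
6.0 [-0.002  -0.0062]
8.0 [-0.0026 -0.0083]
10.0 [-0.003  -0.0104]
12.0 [-0.0034 -0.0125]
14.0 [-0.0037 -0.0147]
16.0 [-0.0039 -0.0168]
18.0 [-0.0041 -0.019 ]
20.0 [-0.0042 -0.0211]
```

No contact yet. I'll now turn about the axis at a gentle 2° per row.

Call:
send_rows(plan="-0.0007 -0.002 0 0 0 2 0; -0.0014 -0.0041 0 0 0 4 0; -0.002 -0.0062 0 0 0 6 0; -0.0026 -0.0083 0 0 0 8 0; -0.003 -0.0104 0 0 0 10 0; -0.0034 -0.0125 0 0 0 12 0; -0.0037 -0.0147 0 0 0 14 0; -0.0039 -0.0168 0 0 0 16 0; -0.0041 -0.019 0 0 0 18 0; -0.0042 -0.0211 0 0 0 20 0")

```text
clock: 5.5
position: [0.4989, 0.2473, 0.2334]
tool_rot: [3.141, -0.0, 2.211]
force: [2.5, 1.5, -1.0]
grip_width: -0.0002
finger_force: 1.4
```

```bash
cat > ang.py <<'E'
# measure cross angle in the side view: fit ball template positions by darkness along the ball circle
from h import *
from workcell import imaging
x,y=.44603,.28001
def ang(im,lo,hi,use=(1,2,3)):
    g=cv2.GaussianBlur(im.astype(np.float32).max(2),(0,0),1)
    A=np.radians(np.arange(lo,hi,.25)); sc=[]
    for a in A:
        B=balls(x,y,a)[list(use)]; p=proj('side',B).astype(np.float32)
        B2=balls(x,y,a); mid=np.array([x,y,.248])+(B2[list(use)]-[x,y,.248])*.6; q=proj('side',mid).astype(np.float32)
        sc.append(cv2.remap(g,q[:,:1],q[:,1:],1).sum()-cv2.remap(g,p[:,:1],p[:,1:],1).sum())
    sc=np.array(sc); w=np.clip(sc-.9*sc.max(),0,None); return np.degrees(A[sc.argmax()]),np.degrees((A*w).sum()/w.sum())
if __name__=='__main__':
    im0=cv2.imread('pics/side0.png'); print('start',ang(im0,-110,-50))
    im=imaging.grab_frame('side')['color'][...,::-1].copy(); cv2.imwrite('pics/now.png',im); print('now',ang(im,-125,-65))
E
python3 ang.py; python3 plan.py 2 4 6 8 10 12 14 16 18 20
```

```text
start (np.float64(-78.25), np.float64(-78.48687716054955))
now (np.float64(-93.25), np.float64(-93.3857345978232))
[0.4987 0.247  0.2333] [1.1 0.6 0.1] [ 0.14 -0.18  0.01] 5.55
c [ 0.05788296 -0.02271322]
2.0 [-0.0008 -0.002 ]
4.0 [-0.0014 -0.0041]
6.0 [-0.0021 -0.0062]
8.0 [-0.0026 -0.0083]
10.0 [-0.0031 -0.0104]
12.0 [-0.0035 -0.0125]
14.0 [-0.0038 -0.0147]
16.0 [-0.004  -0.0168]
18.0 [-0.0042 -0.019 ]
20.0 [-0.0043 -0.0212]
```

The carousel is at about −93.3°, with 19.4° left. I'll turn 17° and then check.

Call:
send_rows(plan="-0.0008 -0.002 0 0 0 2 0; -0.0014 -0.0041 0 0 0 4 0; -0.0021 -0.0062 0 0 0 6 0; -0.0026 -0.0083 0 0 0 8 0; -0.0031 -0.0104 0 0 0 10 0; -0.0035 -0.0125 0 0 0 12 0; -0.0038 -0.0147 0 0 0 14 0; -0.0039 -0.0158 0 0 0 15 0; -0.004 -0.0168 0 0 0 16 0; -0.0041 -0.0179 0 0 0 17 0")

```text
clock: 6.38
position: [0.4868, 0.2332, 0.2333]
tool_rot: [3.141, -0.0, 1.915]
force: [2.9, -0.6, -0.0]
grip_width: 0.0001
finger_force: 1.1
```

```bash
sed -i 's/-125,-65/-135,-85/' ang.py; python3 ang.py; python3 plan.py 0.5 1 1.5 2 2.5 3
python3 - <<'E'
from h import *
im=cv2.imread('pics/now.png'); k=5; o=np.array([190,200]); v=cv2.resize(im[200:310,190:330],None,fx=k,fy=k,interpolation=cv2.INTER_CUBIC)
x,y=.44603,.28001; t=np.arange(0,6.3,.1)
a=np.radians(-112.7); c=np.array([x+.06*np.cos(a),y+.06*np.sin(a)])
for r,z,col in((.028,.1115,(0,255,0)),(.0165,.1115,(0,0,255))):
    P=np.c_[c[0]+r*np.cos(t),c[1]+r*np.sin(t),0*t+z]; cv2.polylines(v,[np.int32((proj('side',P)-o+.5)*k)],True,col,1)
P=[[*c,.1115],[*c,.214]]; cv2.polylines(v,[np.int32((proj('side',P)-o+.5)*k)],False,(255,255,0),1)
cv2.imwrite('pics/e.png',v)
E
```

```text
start (np.float64(-78.25), np.float64(-78.48687716054955))
now (np.float64(-110.25), np.float64(-110.50748535916385))
[0.4866 0.2331 0.2333] [1.7 0.3 0.1] [-0.05 -0.25  0.04] 6.4333
c [ 0.05787291 -0.02246822]
0.5 [-0.0002 -0.0005]
1.0 [-0.0004 -0.001 ]
1.5 [-0.0006 -0.0015]
2.0 [-0.0007 -0.002 ]
2.5 [-0.0009 -0.0025]
3.0 [-0.0011 -0.0031]
```

View pics/e.png

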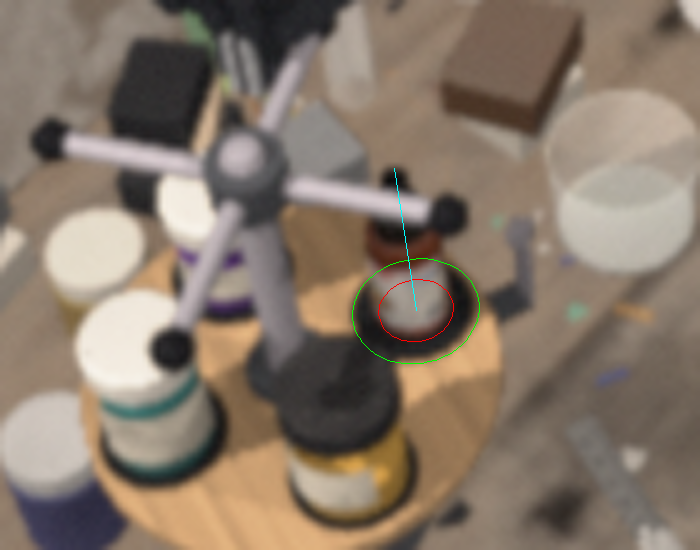

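The bottle's pad sits almost on the target ring, about 2.2° short. I'll finish the turn slowly.

Call:
send_rows(plan="-0.0003 -0.0008 0 0 0 0.8 0; -0.0006 -0.0016 0 0 0 1.6 0; -0.0008 -0.0022 0 0 0 2.2 0; -0.0008 -0.0022 0 0 0 2.2 0; -0.0008 -0.0022 0 0 0 2.2 0; -0.0008 0.0008 0 0 0 2.2 0; -0.0008 0.0058 0 0 0 2.2 0; -0.0008 0.0128 0 0 0 2.2 0; -0.0008 0.0128 0 0 0 2.2 0; -0.0008 0.0128 0 0 0 2.2 0")

```text
clock: 7.27
position: [0.4992, 0.2369, 0.233]
tool_rot: [-3.141, -0.0, 1.877]
force: [-0.9, -0.6, 1.0]
grip_width: 0.0002
finger_force: 0.0
```

Call:
send_rows(plan="0 0 -0.015 0 0 0 0; 0 0 -0.035 0 0 0 0; 0 0 -0.06 0 0 0 0; 0 0 -0.085 0 0 0 0; 0 0 -0.11 0 0 0 0; 0 0 -0.13 0 0 0 0; 0 0 -0.15 0 0 0 0; 0 0 -0.15 0 0 0 0; 0 0 -0.15 0 0 0 0")

```text
clock: 8.02
position: [0.4991, 0.2369, 0.3838]
tool_rot: [3.14, -0.0, 1.877]
force: [-0.2, -0.8, 0.2]
grip_width: 0.0001
finger_force: 0.0
```

```bash
python3 ang.py; python3 plan.py; python3 -c "
from workcell import observe;print(observe()['qpos'])"
```

```text
start (np.float64(-78.25), np.float64(-78.48687716054955))
now (np.float64(-113.25), np.float64(-113.0499389670042))
[0.4988 0.2366 0.3829] [-0.2 -0.3  0.7] [-0.    0.02 -0.03] 8.0667
c [ 0.05731764 -0.03726061]
[-0.03704999  0.34008042 -0.69219006  1.5528566   0.22118526  1.32881739
 -0.44799443]
```

Released and raised. I'll swing the arm away for a top view.

Call:
send_rows(plan="-0.03 -0.016 0 0 0 3 0; -0.06 -0.033 0 0 0 8 0; -0.09 -0.05 0 0 0 13 0; -0.12 -0.066 0 0 0 18 0; -0.15 -0.083 0 0 0 23 0; -0.18 -0.1 0 0 0 28 0; -0.21 -0.116 0 0 0 33 0; -0.24 -0.132 0 0 0 38 0; -0.268 -0.148 0 0 0 43 0; -0.268 -0.148 0 0 0 43 0")

```text
clock: 8.9
position: [0.4369, -0.0691, 0.3822]
tool_rot: [-3.14, 0.002, 1.114]
force: [0.7, -0.9, 0.5]
grip_width: -0.0002
finger_force: 0.0
```

Run:
```python
from h import *
from workcell import imaging,observe
s=observe();print(s['position'],s['qd'])
out=[];x,y=.44603,.28001; t=np.arange(0,6.3,.1); a=np.radians(-112.7)
for n,o,w in(('side',(190,190),110),('top',(180,140),110)):
    im=imaging.grab_frame(n)['color'][...,::-1]; k=3.6; o=np.array(o); v=cv2.resize(im[o[1]:o[1]+120,o[0]:o[0]+w],None,fx=k,fy=k,interpolation=cv2.INTER_CUBIC)
    u=np.array([np.cos(a),np.sin(a)])
    P=[[x+r*u[0],y+r*u[1],.1115] for r in(0,.113)]; cv2.polylines(v,[np.int32((proj(n,P)-o+.5)*k)],False,(255,255,0),1)
    for r in(.028,.0165):
        P=np.c_[x+.06*u[0]+r*np.cos(t),y+.06*u[1]+r*np.sin(t),0*t+.1115]; cv2.polylines(v,[np.int32((proj(n,P)-o+.5)*k)],True,(0,255,0),1)
    out.append(v)
cv2.imwrite('pics/f.png',np.hstack(out))
```

```text
[ 0.4369226  -0.06911441  0.38221334] [-0.05571569  0.0138619  -0.08853187 -0.01555142 -0.005053   -0.00253484
  0.01157451]
```

View pics/f.png

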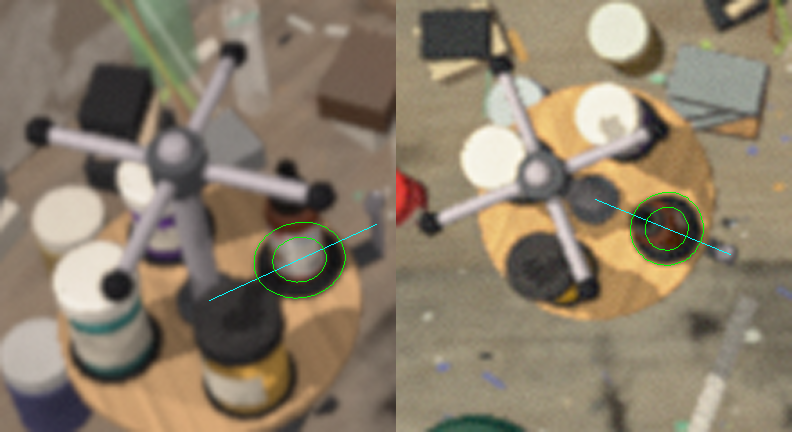

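In both views the bottle's pad lies on the target ring at about (300,260) and (667,229), and the line from the axis runs into the blade. The arm is clear, so I'll let it settle and hand in.

Call:
send_rows(plan="0 0 0 0 0 0 0; 0 0 0 0 0 0 0; 0 0 0 0 0 0 0; 0 0 0 0 0 0 0")

```text
clock: 9.33
position: [0.4388, -0.0628, 0.3831]
tool_rot: [-3.141, -0.0, 1.128]
force: [-0.8, 0.2, -0.9]
grip_width: 0.0001
finger_force: 0.0
```

```bash
python3 -c "
from workcell import bot;print(bot.job_done())"
```

```text
the job is handed in; nothing more can be done
None
```

I turned the carousel about 34.5° clockwise; the last pictures show the dropper bottle in line with the index blade to within about 1°, its pad on the target ring and all four containers standing. The robot is clear, and I handed the job in at about 9.3 s.

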